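# Offer up a hinge leaf to the jamb and hold it for the pin

## Robot

A 7-joint arm with a two-finger parallel gripper is mounted at the origin on the work surface. World frame = base frame: x ahead of the robot, y to its left, z up, the work surface at z = 0. Lengths are in mm, angles in rad, forces in N, time in s.
With the tool pointing down it reaches from about 400 to 850 mm from the base axis. Payload 4.4 kg.
Tool frame: the origin (TCP) lies at the very end of the fingers, on their centre line; the grasp point (between the pads) lies 19 mm behind it; z points along the fingers, y is the line along which they close (so a half turn about z gives the same grasp; the last joint's range is limited). The gripper opens to 94 mm and grips with 3 to 60 N. Pads are 16 mm wide; open, the fingers measure 119 mm over their backs; the gripper's body (75 mm by 177 mm) begins 78 mm behind the grasp point.
Start: joints at [-1.405, 0.628, 0.038, 1.517, -0.027, 0.996, -0.02], TCP at [149.298, 632.636, 205.478] pointing down, gripper open.
Joint ranges: [-3.06, 3.06], [-0.37, 2.12], [-1.25, 1.32], [0.18, 2.47], [-1.1, 4.24], [0.23, 1.98], [-2.94, 2.94]. Speed limits (rad/s): [2.57, 2.57, 3.14, 3.14, 3.14, 3.14, 3.14].

## Interface

Orientations are given as a rotation vector (axis times angle).
In Python, from rig import read_state, camera, hand_in gives the robot as it stands.
- The arm moves only by the tool jog_arm, never from a script. Its argument "moves" is a list of rows, each a list of 5 numbers: the shift along the tool's x, y, z scaled (see below), then the turn about the tool's z scaled (see below), then the closure, from -1 (fully open) to 1 (shut). In form: [[x, y, z, twist, claw], ...]. A call has exactly 5 rows; each row is the pose to reach, as a shift and turn from the pose commanded when the call began, along the tool's axes at that moment, turning the shorter way round; what a row does not reach only later rows make up. The controller multiplies each number of a shift by 1 m and each number of a turn by 2 pi rad. A row lasts 1/10 s, in which the tool goes at most 50 mm and 8.59 degrees, less where a joint would pass 70% of its speed; a pose out of reach is approached as far as the arm can. A call with a number of a shift or a turn outside -1 to 1 is refused whole. A call with a gripper value outside its range is refused whole. The fingers move at their own pace and stop on an object; "grip_force" is the grip in N (left out, the last holds). Time passes only in rows, so rows that repeat a pose let the fingers close, or fill a call up. It gives the time, the measured TCP pose, the force, the opening and the grip force at its end, in the units of the state.
- read_state(): the state, without advancing time (a new reading comes with each control period).
- camera(name): name is "scene" or "top" or "wrist"; returns a dict with "img" (420x560x3 uint8, red, green, blue), "fx", "fy", "cx", "cy" (pixels), "R" (3x3) and "t" (3): a world point X has camera coordinates R X + t. Camera axes: x right, y down, z forward; pixel columns grow to the right and rows downward; lengths in mm; the calibration is good to about 2 mm. A picture is of the moment at which its call begins. There is no depth.
- hand_in(): hands the job in; it is judged then, once.
The state is a dict: "t": time; "q": joint angles; "dq": joint speeds; "joint_torque": joint torques, N m; "tool_pos": TCP position; "ee_rot": TCP orientation; "force": force on the tool from outside, world axes, zero at the start; "wrist_torque": the same for the moment, N m; "gripper_width": opening from 0.0 (shut) to 1.0 (fully open); "grip_force": force on a finger pad.
Only numpy, scipy, OpenCV 4.12 (cv2) and the standard library are available. Lean on these libraries where they do the work, as an engineer would, in place of code of your own. Each camera call takes 0.05 s, during which the arm holds its last target. There are 200 camera calls.

## Task

The hinge on the wooden jamb block in the vice is ready for its pin, which is already started in one outer knuckle. Of the two loose brass leaves on the round bench blocks, pick up the one with a single middle knuckle, bring its knuckle gently in between the two knuckles on the jamb until the holes line up for the pin, and finish while still holding it there in the gripper, steady and not pressed hard against the jamb. Leave the other leaf and the tools, spoons and jar lying about where they are.

Things in the scene. Friction and masses are not known exactly. Their poses are not given: they have to be found in the camera images.
- leaf: Loose brass hinge leaf that fits, 90 to 140 g, lying level, knuckle edge (+x) away from the robot, across a bench block. Plate x -24 to +23.5, y +-32, z 0 to 4 mm, ends overhanging the block by about 12 mm (origin within 4 mm of its centre): grip them from above, tips may go below the plate. One barrel knuckle in the middle of the +x edge. Origin: plate underside, 32 mm behind the knuckle's axis.
- leaf_bore (a point): Middle of the leaf's knuckle hole, at x +32, z +7 mm in leaf; same axes (y along the hole, x away from the plate). The knuckle is 14 mm outside, 8 mm bore, 21 mm long (y +-10.5); its underside is level with the plate's.
- jamb: Grey vice fixed on the bench, gripping a wooden jamb block (46 x 70 mm, top at z 90 mm) with the fixed half of the brass hinge screwed on top. Origin on the bench under the block's centre; x away from the robot, y along the vice screw. Vice at most 57 mm high: jaws to y +-57, screw and T-bar out to y +155 mm, foot 48 mm each way in x, 10 mm high. Front (-x) side is clear.
- jamb_bore (a point): Where leaf_bore must come: on the fixed knuckles' axis midway between them, z 97 mm, 9 mm in front of the block's face (x -32 in jamb); y along the holes, axes as jamb. Fixed knuckles (14 mm outside, 8 mm bore) fill |y| 12.5 to 32 mm: 2 mm play each side. With x axes alike and holes in line, brass meets brass 1.5 mm further in +x.
- pin_head (a point): Outer end of the fixed hinge's steel pin, 5 mm thick, head 9 mm, which is started in the +y fixed knuckle and sticks out 33 mm beyond it (head end at y +65 mm from jamb_bore). The leaf can come in level from the -x side or be lowered from above; nothing below carries it.
- spare: The other loose brass leaf, same plate and origin as leaf but with two knuckles at the ends of its +x edge (y 12.5 to 32 and -12.5 to -32 mm) and a gap in the middle; lies on the other bench block. Not to be used.
- block_a: Round steel bench block, 40 mm across, 25 mm high, fixed; origin under its centre. leaf lies on it. The two bench blocks may have swapped places.
- block_b: The same, carrying spare.
- hammer: Hammer 240 mm long lying on the bench; leave alone.
- spoon: Metal spoon 160 mm long lying between the bench blocks and the vice, on the robot's side; leave alone.
- spoon2: Metal spoon 140 mm long lying beyond the bench blocks; leave alone.
- driver: Wood-handled screwdriver 170 mm long lying on the robot's side of the vice; leave alone.
- jar: Closed glass jar with a blue cap, 60 mm across, 75 mm high; leave alone.
Things that resemble listed ones, but are neither listed nor needed, are in the scene too. What is shaped like the leaf but pink or purple is not meant. Leave any blue look-alike of the jamb alone.

How it is judged (in metres and radians):
On the way:
1. the leaf with the single knuckle is picked up in the gripper, well clear of its bench block (contact force between the fingers and leaf above 2 N and height (world z) of leaf above 0.045 m and contact force between leaf and block_a below 0.05 N), for 0.2 s.
At the end, for the whole second after the job is handed in: The leaf's hole is within 2 mm (x and z) and 2.5 mm (y) of jamb_bore, in its axes, and parallel to it within 0.07 rad, so the 5 mm pin would pass; the fingers hold the leaf (over 2 N), it is still, and presses on the jamb with under 10 N (x of leaf_bore in the frame of jamb_bore between -0.002 and 0.002 m and z of leaf_bore in the frame of jamb_bore between -0.002 and 0.002 m and y of leaf_bore in the frame of jamb_bore between -0.0025 and 0.0025 m and angle between the y axis of leaf_bore and the y axis of jamb_bore, either way round below 0.07 rad and contact force between the fingers and leaf above 2 N and contact force between leaf and jamb below 10 N and linear speed of leaf below 0.01 m/s and angular speed of leaf below 0.2 rad/s); the arm keeps its last pose, push and grip.
It fails at once if the leaf is rammed against the jamb (over 40 N) (contact force between leaf and jamb above 40 N).
It fails at once if the other leaf, a tool, a spoon or the jar is moved more than 20 mm (distance of any of spare, hammer, spoon, spoon2, driver, jar from where it was at the start of the episode above 0.02 m).
It also fails if it takes over 38 s, if anything falls off the work surface, if the arm or the gripper's body presses on something with over 40 N, if the wrist force passes 120 N, or if a joint passes its speed limit or range.

## Working session

There is one attempt and no reset: what is moved stays moved. The work goes in short steps, Python scripts to look and compute and a tool call to move; the robot and the scene stay as the last step left them, time stands still between calls to the robot, and variables do not carry over. Pictures are saved under pics/ and viewed, at most 11 in all, crops included, and the job is handed in when it is done.

Besides the shell and the picture viewer there is one more tool, called after "Emit:" as a command line: name --pt "numbers of a row" for each row, then --argument value for the rest. jog_arm: Moves the arm, as the interface text tells. Its arguments: {"type":"object","properties":{"moves":{"type":"array"},"grip_force":{"type":"number"}},"required":["moves"]}

```bash
mkdir -p pics; ls
cat > h.py <<'E'
import numpy as np, cv2
from rig import read_state, camera, hand_in
def save(c,n): cv2.imwrite('pics/'+n+'.png', c['img'][:,:,::-1])
def ray(c,u,v):
    R=np.array(c['R']);t=np.array(c['t']).ravel()
    return -R.T@t, R.T@np.array([(u-c['cx'])/c['fx'],(v-c['cy'])/c['fy'],1])
def onplane(c,u,v,z):
    o,d=ray(c,u,v); return o+d*(z-o[2])/d[2]
def proj(c,X):
    p=np.array(c['R'])@np.array(X,float)+np.array(c['t']).ravel()
    return np.array([c['fx']*p[0]/p[2]+c['cx'],c['fy']*p[1]/p[2]+c['cy']])
def tri(obs):
    A=np.zeros((3,3));b=np.zeros(3)
    for c,u,v in obs:
        o,d=ray(c,u,v);d=d/np.linalg.norm(d);P=np.eye(3)-np.outer(d,d);A+=P;b+=P@o
    X=np.linalg.solve(A,b)
    return X,[np.linalg.norm(proj(c,X)-[u,v]).round(2) for c,u,v in obs]
E
python3 - <<'E'
from h import *
import pickle
C={n:camera(n) for n in('scene','top','wrist')}
pickle.dump(C,open('C0.pkl','wb'))
for n in C: save(C[n],n+'0'); print(n,C[n]['fx'],ray(C[n],280,210))
s=read_state();print(s)
E
```

```text
pics
scene 406.572558685716 (array([1192.82067753, -584.54548366,  785.1177322 ]), array([-0.58891872,  0.54055891, -0.60108802]))
top 458.33216357147296 (array([ 440.87833016,   -9.73285138, 1304.34217858]), array([ 0.0627371 , -0.01169321, -0.99828027]))
wrist 323.2085406161036 (array([ 74.21314428, 650.54263837, 381.86453083]), array([ 0.25406338, -0.05615166, -0.9656233 ]))
{'t': 0.15, 'q': array([-1.40478028,  0.62911896,  0.03845221,  1.51807492, -0.0270307 ,
        0.99628474, -0.02003403]), 'dq': array([ 0.00037617, -0.00154842,  0.00056359, -0.00242427,  0.00012718,
        0.0015679 ,  0.00041564]), 'joint_torque': array([ 2.45222356e-03, -5.50098109e+01,  1.14516042e+00, -1.86817378e+01,
       -5.21868328e-02,  2.09606061e-02,  1.21235403e-04]), 'tool_pos': array([149.18603209, 632.16647296, 204.79521887]), 'ee_rot': array([-3.63382045e-01, -3.12032602e+00,  2.13172179e-03]), 'force': array([-0.33135341,  0.20439658, -0.04985863]), 'wrist_torque': array([ 0.06086747, -0.05882662,  0.01397582]), 'grip_force': 0.0, 'gripper_width': 1.000432041519232}
```

View pics/top0.png

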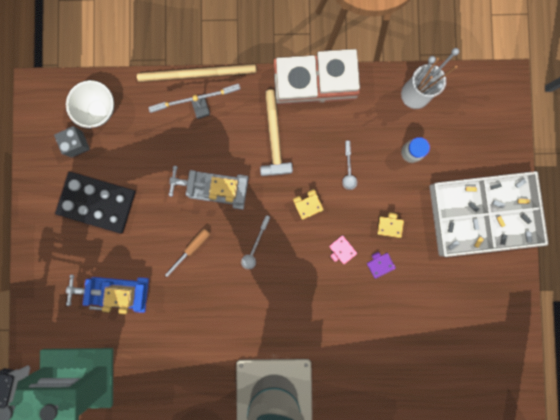

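View pics/scene0.png

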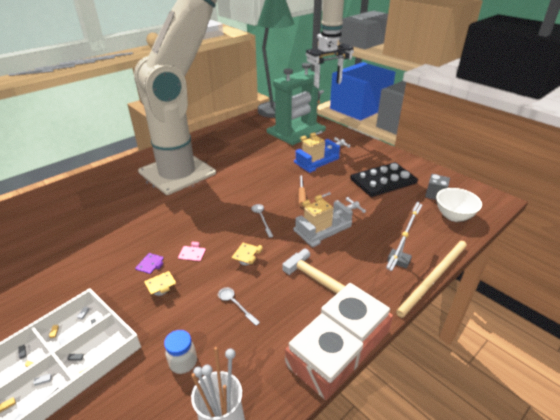

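The top view shows brass leaves at (308,205) and (391,225). The pink (343,250) and purple (381,264) ones are decoys. The grey vice with the jamb is at (220,188), and the blue look-alike is at (115,296). Next I'll enlarge both brass leaves to tell them apart.

Run:
```python
from h import *
import pickle
C=pickle.load(open('C0.pkl','rb'))
t=C['top']['img'];s=C['scene']['img']
f=lambda im,x,y,w,h,k:cv2.resize(im[y:y+h,x:x+w],(w*k,h*k),interpolation=cv2.INTER_CUBIC)
a=f(t,285,180,130,60,6)[:, :780]
b=f(s,130,230,150,75,5); 
b=cv2.resize(b,(480,240)); d=cv2.resize(s[185:245,285:370],(300,240),interpolation=cv2.INTER_CUBIC)
o=np.vstack([a[:360],np.hstack([b,d])]) if 0 else np.vstack([a,np.hstack([b,d])[:,:780]])
cv2.imwrite('pics/crop1.png',o[:,:,::-1])
for p,z in(((308,205),29),((391,225),29),((220,188),97)): print(onplane(C['top'],*p,z).round(0))
```

```text
[ 534. -103.   29.]
[ 475. -332.   29.]
[577. 134.  97.]
```

View pics/crop1.png

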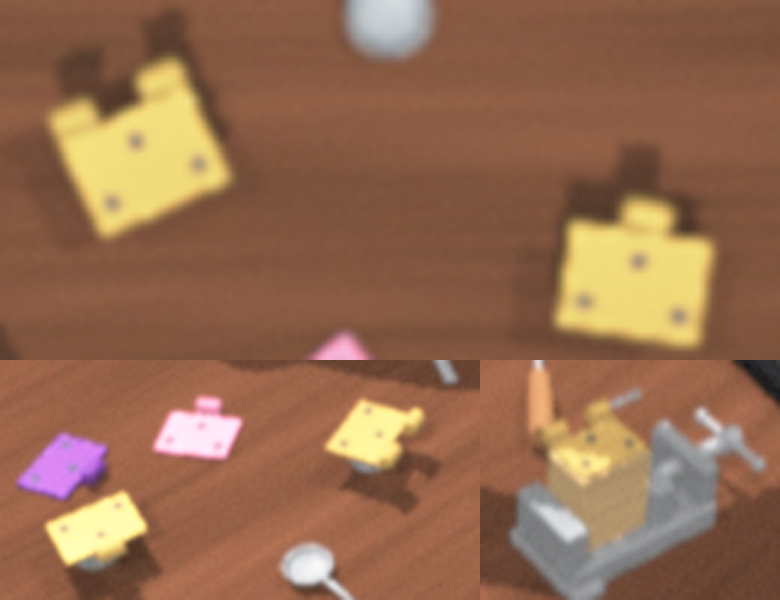

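The leaf meant is at top (391,225): it has one middle knuckle, at (648,215) in the crop. The one at (308,205) has two knuckles, so it is the spare, and the pink and purple ones are excluded by colour. I'll work out the move to bring the wrist camera over the leaf.

```bash
cat >> h.py <<'E'
from scipy.spatial.transform import Rotation as Ro
def plan(pos,yaw=None,cmd=None):
    "shift (m, tool axes) and twist (turns) from present pose to pos with tool y along leaf y at yaw"
    s=read_state(); R=Ro.from_rotvec(s['ee_rot']).as_matrix()
    sh=R.T@(np.array(pos)-s['tool_pos'])/1000
    tw=0
    if yaw is not None:
        y=np.array([-np.sin(yaw),np.cos(yaw),0]); l=R.T@y
        a=np.arctan2(-l[0],l[1]); a=(a+np.pi/2)%np.pi-np.pi/2; tw=a/2/np.pi
    print('t',s['t'],'tcp',s['tool_pos'].round(1),'shift',sh.round(4),'twist',round(tw,4),'F',s['force'].round(1),'q7',s['q'][6].round(2),'tilt',R[:,2].round(4))
    return sh,tw
E
python3 - <<'E'
from h import *
c=camera('wrist'); s=read_state();R=Ro.from_rotvec(s['ee_rot']).as_matrix()
print(R.round(3)); o,d=ray(c,280,210); print('cam in tool',R.T@(o-s['tool_pos']),R.T@d)
plan([440,-330,200],-0.14)
E
```

```text
[[-0.973  0.23  -0.   ]
 [ 0.23   0.973 -0.001]
 [ 0.    -0.001 -1.   ]]
cam in tool [  77.15214902    0.42083399 -177.04336038] [-0.2601705   0.00500969  0.96561679]
t 0.2 tcp [149.2 632.3 204.9] shift [-0.5041 -0.8697  0.0059] twist -0.0146 F [0.1 0.4 0.2] q7 -0.02 tilt [-3.0e-04 -1.1e-03 -1.0e+00]
```

Emit:
jog_arm --pt "-0.03 -0.027 0 0 -1" --pt "-0.06 -0.054 0 0 -1" --pt "-0.09 -0.081 0 0 -1" --pt "-0.12 -0.108 0 0 -1" --pt "-0.15 -0.135 0 0 -1"

```text
t: 0.7
tool_pos: [265.0, 465.3, 205.4]
ee_rot: [0.363, 3.12, -0.0]
force: [0.8, 1.1, -0.2]
gripper_width: 1.003
grip_force: 0.0
```

Emit:
jog_arm --pt "-0.03 -0.027 0 0 -1" --pt "-0.06 -0.054 0 0 -1" --pt "-0.09 -0.081 0 0 -1" --pt "-0.12 -0.108 0 0 -1" --pt "-0.15 -0.135 0 0 -1"

```text
t: 1.2
tool_pos: [380.0, 299.5, 205.6]
ee_rot: [0.363, 3.12, 0.0]
force: [0.8, 0.9, -0.4]
gripper_width: 1.002
grip_force: 0.0
```

Emit:
jog_arm --pt "-0.03 -0.027 0 0 -1" --pt "-0.06 -0.054 0 0 -1" --pt "-0.09 -0.081 0 0 -1" --pt "-0.12 -0.108 0 0 -1" --pt "-0.15 -0.135 0 0 -1"

```text
t: 1.7
tool_pos: [494.9, 133.6, 205.5]
ee_rot: [0.363, 3.121, 0.0]
force: [1.0, -0.0, 0.7]
gripper_width: 1.0
grip_force: 0.0
```

Run:
```python
from h import *
import pickle
c=camera('wrist'); pickle.dump(c,open('J1.pkl','wb')); cv2.imwrite('pics/j1.png',cv2.resize(c['img'][:,:,::-1],(784,588),interpolation=cv2.INTER_CUBIC))
plan([500,60,205],0)
```

```text
t 1.75 tcp [499.4 126.  205.7] shift [-0.0163 -0.064   0.001 ] twist -0.0383 F [ 3.6 -4.3  0.8] q7 1.07 tilt [ 0.0043 -0.0046 -1.    ]
```

View pics/j1.png

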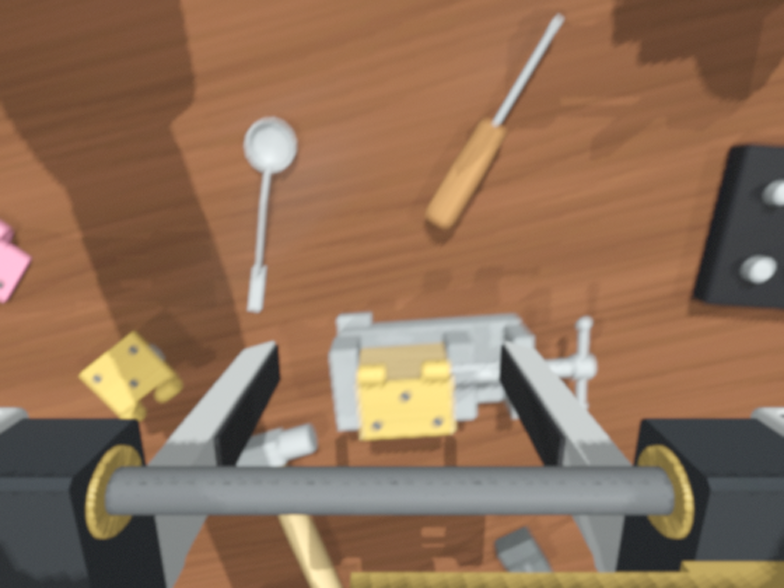

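The wrist view shows the jamb's brass half at (405,400), with its knuckles at (372,374) and (436,370) and image-down being away from the robot. The jamb is yawed about -0.17 rad. I'll take a closer pair of views.

Run:
```python
from h import *
plan([500,155,170],-.17)
```

```text
t 1.75 tcp [499.4 126.  205.7] shift [0.0065 0.0284 0.0356] twist -0.0112 F [ 3.6 -4.3  0.8] q7 1.07 tilt [ 0.0043 -0.0046 -1.    ]
```

Emit:
jog_arm --pt "0.006 0.028 0.035 -0.011 -1" --pt "0.006 0.028 0.035 -0.011 -1" --pt "0.006 0.028 0.035 -0.011 -1" --pt "0.006 0.028 0.035 -0.011 -1" --pt "0.006 0.028 0.035 -0.011 -1"

```text
t: 2.25
tool_pos: [495.3, 163.4, 171.3]
ee_rot: [0.256, 3.13, 0.0]
force: [0.9, 0.2, -1.0]
gripper_width: 0.998
grip_force: 0.0
```

Run:
```python
from h import *
import pickle
c=camera('wrist'); pickle.dump(c,open('J2.pkl','wb'))
plan([500,100,170],-.17)
```

```text
t 2.3 tcp [495.2 163.4 171.3] shift [-0.015  -0.0618  0.0013] twist 0.0011 F [-0.4 -0.4  0.1] q7 1.08 tilt [ 1.4e-03  1.0e-04 -1.0e+00]
```

Emit:
jog_arm --pt "0 -0.025 0 0 -1" --pt "0 -0.05 0 0 -1" --pt "0 -0.05 0 0 -1" --pt "0 -0.05 0 0 -1" --pt "0 -0.05 0 0 -1"

```text
t: 2.8
tool_pos: [487.1, 115.5, 170.8]
ee_rot: [0.254, 3.13, 0.002]
force: [-0.4, -0.1, 0.6]
gripper_width: 0.999
grip_force: 0.0
```

Run:
```python
from h import *
import pickle
d=camera('wrist'); pickle.dump(d,open('J3.pkl','wb')); c=pickle.load(open('J2.pkl','rb'))
for k in (c,d):
    u,v=proj(k,[555,134,97]); print(u,v)
    cr=k['img']
a=[]
for k in(c,d):
    u,v=proj(k,[570,134,97]).astype(int); x=max(0,min(560-130,u-65)); y=max(0,v-50); print(x,y)
    a.append(cv2.resize(k['img'][y:y+100,x:x+130],(390*1,300),interpolation=cv2.INTER_CUBIC))
cv2.imwrite('pics/j23.png',np.hstack(a)[:,:,::-1])
plan([475,-332,170],-.14)
```

```text
255.5445368022823 291.36855895373446
311.3871097125178 291.9729616406204
193 256
248 257
t 2.85 tcp [487.1 115.6 170.7] shift [-6.000e-02 -4.438e-01  3.000e-04] twist -0.0034 F [-0.4 -0.5  0.4] q7 1.16 tilt [ 8.e-04  9.e-04 -1.e+00]
```

View pics/j23.png

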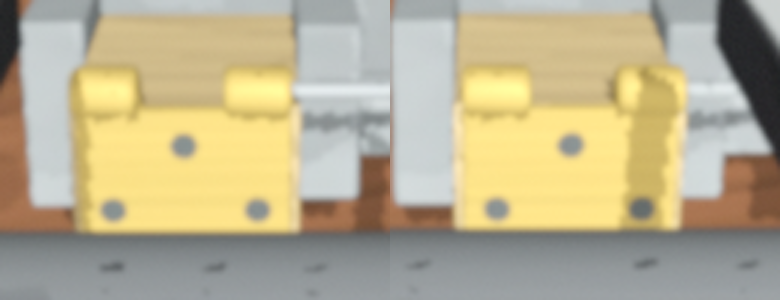

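Both views show the fixed knuckles clearly, at (107,92)/(258,90) in the left half of the crop and (497,90)/(650,90) in the right half. Next I'll extract their front edges and inner ends by colour.

Run:
```python
from h import *
import pickle
for n,x0,y0,(a,b),m in(('J2',193,256,(107,258),183),('J3',248,257,(107,255),180)):
    k=pickle.load(open(n+'.pkl','rb')); h=cv2.cvtColor(k['img'],cv2.COLOR_RGB2HSV)
    for q in(a,b):
        u=x0+q//3
        print(n,u,'rows',y0+16,'..',[tuple(int(z) for z in h[v,u]) for v in range(y0+16,y0+44,1)])
    v=y0+29; print(n,'row',v,[(int(x),int(h[v,x,0]),int(h[v,x,1]),int(h[v,x,2])) for x in range(x0+20,x0+104)])
```

```text
J2 228 rows 272 .. [(21, 85, 206), (21, 85, 206), (21, 85, 207), (21, 84, 207), (21, 88, 204), (22, 98, 198), (22, 112, 200), (23, 124, 209), (23, 125, 220), (23, 123, 232), (23, 118, 247), (24, 112, 255), (26, 107, 255), (27, 101, 255), (27, 102, 255), (27, 105, 255), (26, 108, 255), (24, 112, 255), (23, 116, 253), (23, 120, 245), (23, 121, 234), (23, 126, 219), (23, 129, 206), (23, 127, 213), (23, 123, 233), (23, 119, 247), (23, 117, 251), (23, 117, 253)]
J2 279 rows 272 .. [(21, 83, 208), (21, 84, 206), (21, 84, 204), (21, 85, 204), (21, 90, 202), (22, 97, 199), (22, 113, 203), (23, 124, 210), (23, 127, 217), (23, 123, 232), (23, 117, 250), (25, 110, 255), (27, 103, 255), (28, 100, 255), (28, 100, 255), (27, 103, 255), (26, 108, 255), (24, 113, 255), (24, 118, 251), (23, 119, 243), (23, 123, 232), (23, 127, 218), (23, 128, 215), (23, 124, 232), (23, 118, 248), (23, 118, 254), (23, 117, 254), (23, 117, 254)]
J2 row 285 [(213, 94, 9, 208), (214, 68, 5, 202), (215, 26, 26, 193), (216, 22, 80, 191), (217, 23, 121, 194), (218, 23, 130, 200), (219, 23, 127, 217), (220, 23, 120, 243), (2
[... 3489 characters left out ...]
(318, 21, 84, 210), (319, 21, 85, 203), (320, 21, 88, 188), (321, 21, 97, 169), (322, 21, 116, 165), (323, 23, 127, 186), (324, 23, 124, 220), (325, 23, 119, 244), (326, 24, 112, 255), (327, 26, 106, 255), (328, 27, 103, 255), (329, 27, 105, 255), (330, 24, 114, 255), (331, 23, 121, 239), (332, 23, 126, 215), (333, 23, 129, 204), (334, 23, 129, 202), (335, 23, 128, 201), (336, 23, 128, 201), (337, 23, 130, 200), (338, 23, 128, 199), (339, 23, 129, 199), (340, 23, 129, 199), (341, 23, 129, 202), (342, 23, 125, 220), (343, 24, 119, 248), (344, 25, 110, 255), (345, 24, 102, 255), (346, 22, 73, 243), (347, 23, 27, 229), (348, 68, 4, 228), (349, 94, 8, 232), (350, 97, 10, 234), (351, 94, 9, 233)]
```

Run:
```python
from h import *
import pickle
J2=pickle.load(open('J2.pkl','rb'));J3=pickle.load(open('J3.pkl','rb'))
for a,b in(((252.6,285.8),(309.0,286.4)),((237.5,286),(294.7,286.5)),((267.3,285.7),(323.7,286.3))): print(tri([(J2,*a),(J3,*b)]))
for k,g,l,r in((J2,(252.6,285.8),(228,285.9),(279,285.6)),(J3,(309.0,286.4),(283,286.4),(333,286.4))):
    P=onplane(k,*g,103.2);o,d=ray(k,*g); print('cam',o.round(1));L=onplane(k,*l,97);Rr=onplane(k,*r,97);e=(Rr-L)[:2];yaw=np.arctan2(-e[0],e[1]);X=np.array([np.cos(yaw),np.sin(yaw),0])
    h=d@X; dd=X*h+np.array([0,0,d[2]]); dd/=np.linalg.norm(dd)
    print('bore',P+7*dd,'yaw',yaw, 'widthgap')
```

```text
(array([548.72694349, 132.66372094,  98.15335298]), [np.float64(0.0), np.float64(0.0)])
(array([544.93240766, 120.65516689, 101.75268425]), [np.float64(0.04), np.float64(0.04)])
(array([550.73412091, 145.119052  ,  98.03226993]), [np.float64(0.01), np.float64(0.01)])
cam [418.9 176.3 348.4]
bore [549.39099452 133.0269153   97.03953935] yaw -0.15623832390405584 widthgap
cam [410.9 128.2 348. ]
bore [549.23453512 132.03625045  97.04520412] yaw -0.16149563646939352 widthgap
```

Emit:
jog_arm --pt "-0.002 -0.045 0 0 -1" --pt "-0.004 -0.09 0 0 -1" --pt "-0.006 -0.135 0 0 -1" --pt "-0.008 -0.18 0 0 -1" --pt "-0.01 -0.225 0 0 -1"

```text
t: 3.35
tool_pos: [460.4, -110.0, 170.6]
ee_rot: [0.252, 3.131, 0.001]
force: [1.1, 0.8, 0.8]
gripper_width: 0.999
grip_force: 0.0
```

Emit:
jog_arm --pt "-0.002 -0.045 0.01 0 -1" --pt "-0.004 -0.09 0.02 0 -1" --pt "-0.006 -0.135 0.03 0 -1" --pt "-0.008 -0.18 0.04 0 -1" --pt "-0.01 -0.21 0.05 0 -1"

```text
t: 3.85
tool_pos: [435.9, -321.3, 120.1]
ee_rot: [0.258, 3.13, -0.002]
force: [0.1, -0.1, 0.8]
gripper_width: 0.998
grip_force: 0.0
```

Emit:
jog_arm --pt "0 0 0 0 -1" --pt "0 0 0 0 -1" --pt "0 0 0 0 -1" --pt "0 0 0 0 -1" --pt "0 0 0 0 -1"

```text
t: 4.35
tool_pos: [436.7, -316.9, 120.8]
ee_rot: [0.252, 3.131, 0.0]
force: [0.2, 0.6, 0.2]
gripper_width: 1.005
grip_force: 0.0
```

Run:
```python
from h import *
import pickle
c=camera('wrist'); pickle.dump(c,open('L1.pkl','wb'))
plan([435,-360,120],-.14)
```

```text
t 4.4 tcp [ 436.6 -317.2  120.8] shift [-0.0053 -0.0425  0.0008] twist -0.0033 F [-0.  -0.1 -0.3] q7 2.02 tilt [ 5.e-04  0.e+00 -1.e+00]
```

Emit:
jog_arm --pt "0 -0.025 0 0 -1" --pt "0 -0.05 0 0 -1" --pt "0 -0.05 0 0 -1" --pt "0 -0.05 0 0 -1" --pt "0 -0.05 0 0 -1"

```text
t: 4.9
tool_pos: [428.3, -366.0, 120.4]
ee_rot: [-0.253, -3.131, -0.002]
force: [1.5, 1.1, 0.5]
gripper_width: 1.002
grip_force: 0.0
```

Run:
```python
from h import *
import pickle
d=camera('wrist'); pickle.dump(d,open('L2.pkl','wb')); c=pickle.load(open('L1.pkl','rb'))
plan([435,-360,120],-.14)
a=[]
for k in(c,d):
    u,v=proj(k,[475,-332,29]).astype(int); x=max(0,min(560-160,u-80)); y=max(0,min(420-150,v-75)); print(x,y)
    a.append(cv2.resize(k['img'][y:y+150,x:x+160],(400,375),interpolation=cv2.INTER_CUBIC))
cv2.imwrite('pics/l12.png',np.hstack(a)[:,:,::-1])
```

```text
t 4.95 tcp [ 428.4 -366.   120.5] shift [-0.0056  0.0069  0.0005] twist -0.0033 F [ 0.1 -0.1  0.1] q7 2.1 tilt [ 0.     0.001 -1.   ]
188 183
243 183
```

View pics/l12.png

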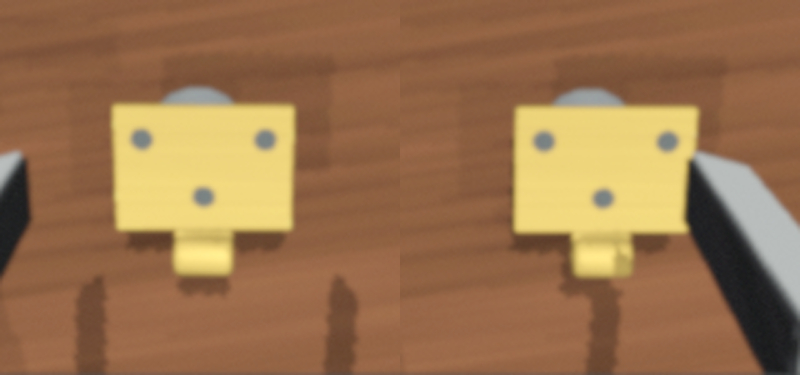

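Both views confirm it: a plate at (203,165) with one middle knuckle at (203,255) in the crop's left half. I'll triangulate using the screw holes and plate corners.

```bash
cat > leaf.py <<'E'
from h import *
import pickle
O=[]
for n,x0,y0 in(('L1',188,183),('L2',243,183)):
    k=pickle.load(open(n+'.pkl','rb')); S=4
    im=cv2.resize(k['img'][y0:y0+150,x0:x0+160],None,fx=S,fy=S,interpolation=cv2.INTER_CUBIC)
    h=cv2.cvtColor(im,cv2.COLOR_RGB2HSV); m=cv2.inRange(h,(19,85,150),(35,255,255))
    cs,hi=cv2.findContours(m,cv2.RETR_CCOMP,cv2.CHAIN_APPROX_NONE)
    i=max(range(len(cs)),key=lambda j:cv2.contourArea(cs[j]))
    H=[]
    for j,c in enumerate(cs):
        if hi[0][j][3]==i and cv2.contourArea(c)>40:
            M=cv2.moments(c); H.append(((M['m10']/M['m00']+.5)/S-.5+x0,(M['m01']/M['m00']+.5)/S-.5+y0))
    H.sort(); P=[tuple(((p[0]+.5)/S-.5+np.array([x0,y0])).round(1)) for p in cv2.approxPolyDP(cs[i],10,True)]
    P=[(float(a),float(b)) for a,b in P]
    print(n,'holes',np.round(H,2).tolist(),'poly',P); O.append((k,H,P))
(a,Ha,Pa),(b,Hb,Pb)=O
for p,q in zip(Ha,Hb): print('hole',tri([(a,*p),(b,*q)])[0].round(1))
for n,k,H,P in(('L1',*O[0]),('L2',*O[1])): print(n,[onplane(k,*p,29)[:2].round(1).tolist() for p in H],'\n  poly',[onplane(k,*p,29)[:2].round(1).tolist() for p in P])
E
python3 leaf.py
```

```text
L1 holes [[244.18, 238.3], [268.99, 261.26], [293.68, 238.53]] poly [(232.1, 225.1), (233.9, 273.6), (256.1, 275.1), (258.1, 291.9), (277.9, 292.9), (281.6, 275.4), (304.6, 273.9), (304.6, 224.6)]
L2 holes [[300.13, 239.07], [323.88, 262.01], [349.64, 239.26]] poly [(288.6, 225.9), (288.9, 275.6), (310.1, 276.1), (312.4, 292.1), (334.9, 291.9), (336.1, 276.1), (357.6, 275.1), (360.9, 225.1)]
hole [ 453.6 -349.9   27.1]
hole [ 478.9 -331.8   27.3]
hole [ 460.9 -306.5   27. ]
L1 [[453.0, -349.6], [478.2, -331.6], [460.2, -306.5]] 
  poly [[439.3, -357.7], [485.1, -365.3], [489.8, -345.6], [506.9, -346.8], [510.9, -328.8], [493.8, -322.6], [495.7, -301.7], [448.9, -295.2]]
L2 [[452.9, -349.9], [478.1, -331.9], [460.1, -306.8]] 
  poly [[439.2, -358.1], [486.3, -365.1], [489.9, -346.1], [506.4, -346.1], [509.5, -325.6], [493.7, -322.7], [495.9, -303.2], [448.6, -295.8]]
```

Run:
```python
from h import *
plan([472.6,-331,60],-.153)
```

```text
t 4.95 tcp [ 428.4 -366.   120.5] shift [-0.0381  0.0415  0.0605] twist -0.0013 F [ 0.1 -0.1  0.1] q7 2.1 tilt [ 0.     0.001 -1.   ]
```

Emit:
jog_arm --pt "-0.019 0.021 0.02 -0.0013 -1" --pt "-0.038 0.0415 0.04 -0.0013 -1" --pt "-0.038 0.0415 0.06 -0.0013 -1" --pt "-0.038 0.0415 0.06 -0.0013 -1" --pt "-0.038 0.0415 0.06 -0.0013 -1"

```text
t: 5.45
tool_pos: [471.7, -332.3, 60.5]
ee_rot: [-0.242, -3.131, -0.0]
force: [-0.6, -0.2, -0.3]
gripper_width: 1.004
grip_force: 0.0
```

Run:
```python
from h import *
plan([472.6,-331,9],-.153)
c=camera('wrist'); cv2.imwrite('pics/g1.png',c['img'][:,:,::-1])
```

```text
t 5.45 tcp [ 471.7 -332.3   60.5] shift [-0.0008  0.0014  0.0515] twist -0.0002 F [-0.6 -0.2 -0.3] q7 2.02 tilt [-1.1e-03  3.0e-04 -1.0e+00]
```

View pics/g1.png

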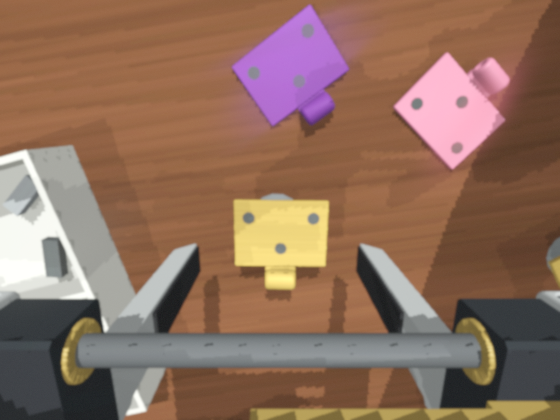

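The leaf is centred between the fingers, with the plate at (281,232) and the tips at (195,250) and (362,250). I'll descend and grip.

Emit:
jog_arm --pt "-0.0005 0.001 0.02 0 -1" --pt "-0.0005 0.001 0.04 0 -1" --pt "-0.0005 0.001 0.051 0 -1" --pt "-0.0005 0.001 0.051 0 -1" --pt "-0.0005 0.001 0.051 0 -1"

```text
t: 6.0
tool_pos: [473.0, -332.3, 10.2]
ee_rot: [0.243, 3.131, -0.001]
force: [0.3, 0.3, 0.4]
gripper_width: 1.001
grip_force: 0.0
```

Emit:
jog_arm --pt "0 0 0 0 1" --pt "0 0 0 0 1" --pt "0 0 0 0 1" --pt "0 0 0 0 1" --pt "0 0 0 0 1" --grip_force 35

```text
t: 6.5
tool_pos: [472.9, -331.7, 9.8]
ee_rot: [0.242, 3.132, -0.0]
force: [0.7, 0.7, 2.1]
gripper_width: 0.669
grip_force: 35.0
```

Emit:
jog_arm --pt "0 0 0 0 1" --pt "0 0 0 0 1" --pt "0 0 0 0 1" --pt "0 0 0 0 1" --pt "0 0 0 0 1"

```text
t: 7.0
tool_pos: [472.9, -331.7, 9.7]
ee_rot: [0.242, 3.132, -0.0]
force: [0.3, 0.2, 5.2]
gripper_width: 0.671
grip_force: 35.0
```

Emit:
jog_arm --pt "0 0 -0.005 0 1" --pt "0 0 -0.02 0 1" --pt "0 0 -0.05 0 1" --pt "0 0 -0.08 0 1" --pt "0 0 -0.11 0 1"

```text
t: 7.5
tool_pos: [472.5, -331.8, 121.3]
ee_rot: [-0.243, -3.132, 0.0]
force: [0.5, -0.7, -0.8]
gripper_width: 0.669
grip_force: 35.0
```

Emit:
jog_arm --pt "0 0 -0.02 0 1" --pt "0 0 -0.03 0 1" --pt "0 0 -0.03 0 1" --pt "0 0 -0.03 0 1" --pt "0 0 -0.03 0 1"

```text
t: 8.0
tool_pos: [471.9, -331.2, 148.2]
ee_rot: [-0.242, -3.13, -0.002]
force: [-0.4, -0.2, -1.0]
gripper_width: 0.674
grip_force: 35.0
```

Run:
```python
from h import *
import pickle
c=camera('wrist');pickle.dump(c,open('H1.pkl','wb')); cv2.imwrite('pics/h1.png',cv2.resize(c['img'][180:400,120:440],(800,550),interpolation=cv2.INTER_CUBIC)[:,:,::-1])
plan([460,136.7+10,150],-.16)
```

```text
t 8.05 tcp [ 472.  -331.2  148.2] shift [ 0.0854  0.4704 -0.0012] twist 0.0009 F [-0.4  0.5 -0.1] q7 2.01 tilt [-0.0022  0.0014 -1.    ]
```

View pics/h1.png

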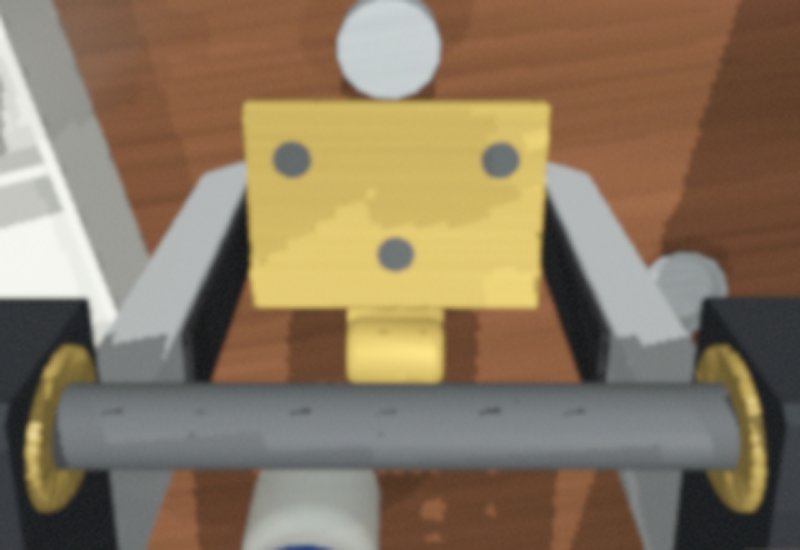

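The leaf is held square in the fingers, with the plate at (395,205) and the knuckle at (395,350), its far edge just clear of the crossbar. I'll measure its pose in the hand.

```bash
cat > hand.py <<'E'
from h import *
import pickle,sys
def corners(k,x0=120,y0=180,w=320,hh=220,S=4):
    im=cv2.resize(k['img'][y0:y0+hh,x0:x0+w],None,fx=S,fy=S,interpolation=cv2.INTER_CUBIC)
    h=cv2.cvtColor(im,cv2.COLOR_RGB2HSV); m=cv2.inRange(h,(19,90,130),(35,255,255))
    cs,_=cv2.findContours(m,cv2.RETR_EXTERNAL,cv2.CHAIN_APPROX_NONE); c=max(cs,key=cv2.contourArea)
    return ((cv2.approxPolyDP(c,12,True)[:,0]+.5)/S-.5+[x0,y0])
if __name__=='__main__':
    k=pickle.load(open(sys.argv[1],'rb')); P=corners(k); s=read_state();R=Ro.from_rotvec(s['ee_rot']).as_matrix()
    zt=s['tool_pos'][2]+19.3
    for p in P: print(p.round(1),(R.T@(onplane(k,*p,zt)-s['tool_pos'])).round(2))
E
python3 hand.py H1.pkl
```

```text
[217.4 220.4] [ 29.15 -30.69 -19.26]
[220.4 300.6] [-16.84 -31.34 -19.37]
[257.1 303.4] [-18.53 -11.2  -19.35]
[259.1 331.9] [-36.64 -10.37 -19.4 ]
[294.4 332.9] [-37.29   9.56 -19.38]
[297.9 303.4] [-18.52  11.22 -19.33]
[334.4 302.4] [-17.9   31.28 -19.31]
[338.9 220.9] [ 28.9   31.39 -19.2 ]
```

Emit:
jog_arm --pt "0.008 0.045 0 0 1" --pt "0.016 0.09 0 0 1" --pt "0.025 0.14 0 0 1" --pt "0.034 0.188 0 0 1" --pt "0.043 0.235 0 0 1"

```text
t: 8.55
tool_pos: [465.7, -90.9, 148.7]
ee_rot: [-0.243, -3.131, -0.001]
force: [0.9, -0.2, -0.8]
gripper_width: 0.669
grip_force: 35.0
```

Emit:
jog_arm --pt "0.009 0.048 0 0 1" --pt "0.018 0.095 0 0 1" --pt "0.026 0.143 0 0 1" --pt "0.034 0.19 0 0 1" --pt "0.043 0.235 0 0.0009 1"

```text
t: 9.05
tool_pos: [459.6, 148.0, 148.8]
ee_rot: [-0.251, -3.131, 0.001]
force: [0.3, -0.7, -0.9]
gripper_width: 0.671
grip_force: 35.0
```

Emit:
jog_arm --pt "0 0 0 0 1" --pt "0 0 0 0 1" --pt "0 0 0 0 1" --pt "0 0 0 0 1" --pt "0 0 0 0 1"

```text
t: 9.55
tool_pos: [460.3, 144.3, 149.4]
ee_rot: [-0.256, -3.131, 0.001]
force: [-1.0, 0.8, -1.1]
gripper_width: 0.669
grip_force: 35.0
```

Run:
```python
from h import *
y=-.16;X=np.array([np.cos(y),np.sin(y)])
f=np.array([549.3,132.5])-26.7*X; p=f-35*X; print(f,p)
plan([*p,74.7],y)
```

```text
[522.94103153 136.75379612] [488.38807662 142.32993335]
t 9.55 tcp [460.3 144.3 149.4] shift [-0.028   0.0027  0.0747] twist -0.0005 F [-1.   0.8 -1.1] q7 1.11 tilt [-2.e-04 -5.e-04 -1.e+00]
```

Emit:
jog_arm --pt "-0.01 0.0027 0.02 -0.0005 1" --pt "-0.02 0.0027 0.045 -0.0005 1" --pt "-0.028 0.0027 0.065 -0.0005 1" --pt "-0.028 0.0027 0.0745 -0.0005 1" --pt "-0.028 0.0027 0.0745 -0.0005 1"

```text
t: 10.05
tool_pos: [487.1, 143.1, 73.9]
ee_rot: [-0.248, -3.129, 0.002]
force: [0.5, -0.3, -1.1]
gripper_width: 0.673
grip_force: 35.0
```

Emit:
jog_arm --pt "0 0 0 0 1" --pt "0 0 0 0 1" --pt "0 0 0 0 1" --pt "0 0 0 0 1" --pt "0 0 0 0 1"

```text
t: 10.55
tool_pos: [488.3, 144.3, 75.4]
ee_rot: [0.246, 3.131, 0.001]
force: [-0.7, -0.4, -1.0]
gripper_width: 0.673
grip_force: 35.0
```

Run:
```python
from h import *
import pickle
c=camera('wrist');s=camera('scene');pickle.dump((c,s),open('P1.pkl','wb'))
plan([522.9,136.8,74.7],-.16)
a=cv2.resize(c['img'][200:360,150:410],(520,320),interpolation=cv2.INTER_CUBIC)
u,v=proj(s,[549,132,97]).astype(int); print('scene',u,v)
b=cv2.resize(s['img'][v-40:v+40,u-33:u+32],(260,320),interpolation=cv2.INTER_CUBIC)
cv2.imwrite('pics/p1.png',np.hstack([a,b])[:,:,::-1])
```

```text
t 10.65 tcp [488.2 144.2  75.2] shift [-0.0354 -0.0019  0.0005] twist 0.0005 F [-0.8 -0.5 -1.2] q7 1.14 tilt [ 3.e-04  2.e-04 -1.e+00]
scene 311 200
```

View pics/p1.png

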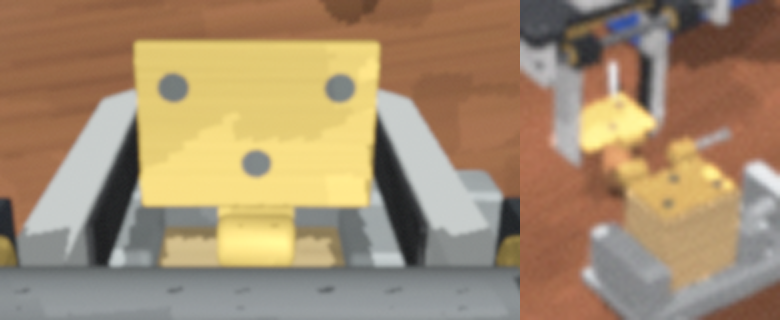

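The wrist view shows the knuckle at (256,235) approaching the block, whose centre is at (252,250). That agrees with the planned 1.9 mm sideways shift. I'll advance, slowly at the end.

Emit:
jog_arm --pt "-0.004 -0.001 0 0.0005 1" --pt "-0.009 -0.0019 0.0003 0.0005 1" --pt "-0.014 -0.0019 0.0005 0.0005 1" --pt "-0.018 -0.0019 0.0005 0.0005 1" --pt "-0.018 -0.0019 0.0005 0.0005 1"

```text
t: 11.15
tool_pos: [506.6, 139.2, 74.4]
ee_rot: [0.252, 3.131, 0.0]
force: [-0.1, 0.6, 0.1]
gripper_width: 0.672
grip_force: 35.0
```

Run:
```python
from h import *
plan([522.9,136.8,74.7],-.16)
```

```text
t 11.15 tcp [506.6 139.2  74.4] shift [-0.0165  0.0003 -0.0003] twist -0.0001 F [-0.1  0.6  0.1] q7 1.16 tilt [ 7.e-04  1.e-04 -1.e+00]
```

Emit:
jog_arm --pt "-0.003 0.0003 -0.0003 0 1" --pt "-0.006 0.0003 -0.0003 0 1" --pt "-0.009 0.0003 -0.0003 0 1" --pt "-0.012 0.0003 -0.0003 0 1" --pt "-0.013 0.0003 -0.0003 0 1"

```text
t: 11.65
tool_pos: [519.0, 137.5, 74.8]
ee_rot: [0.252, 3.131, 0.0]
force: [-0.1, -0.0, -0.0]
gripper_width: 0.672
grip_force: 35.0
```

Emit:
jog_arm --pt "-0.0005 0 0 0 1" --pt "-0.001 0 0 0 1" --pt "-0.0015 0 0 0 1" --pt "-0.002 0 0 0 1" --pt "-0.002 0 0 0 1"

```text
t: 12.15
tool_pos: [520.6, 137.3, 74.8]
ee_rot: [0.251, 3.132, 0.0]
force: [0.2, 0.2, -1.6]
gripper_width: 0.674
grip_force: 35.0
```

Run:
```python
from h import *
import pickle
plan([522.9,136.8,74.7],-.16)
c=camera('wrist');s=camera('scene');t=camera('top');pickle.dump((c,s,t),open('P2.pkl','wb'))
a=cv2.resize(c['img'][280:350,230:330],(400,280),interpolation=cv2.INTER_CUBIC)
u,v=proj(s,[549,132,97]).astype(int); 
b=cv2.resize(s['img'][v-35:v+35,u-50:u+50],(400,280),interpolation=cv2.INTER_CUBIC)
u,v=proj(t,[549,132,97]).astype(int); print(u,v)
d=cv2.resize(t['img'][v-35:v+35,u-50:u+50],(400,280),interpolation=cv2.INTER_CUBIC)
e=cv2.resize(c['img'][200:375,155:405],(400,280),interpolation=cv2.INTER_CUBIC)
cv2.imwrite('pics/p2.png',np.vstack([np.hstack([a,b]),np.hstack([d,e])])[:,:,::-1])
```

```text
t 12.15 tcp [520.6 137.3  74.8] shift [-0.0024 -0.0001  0.0001] twist -0.0 F [ 0.2  0.2 -1.6] q7 1.17 tilt [ 0.  0. -1.]
220 198
```

View pics/p2.png

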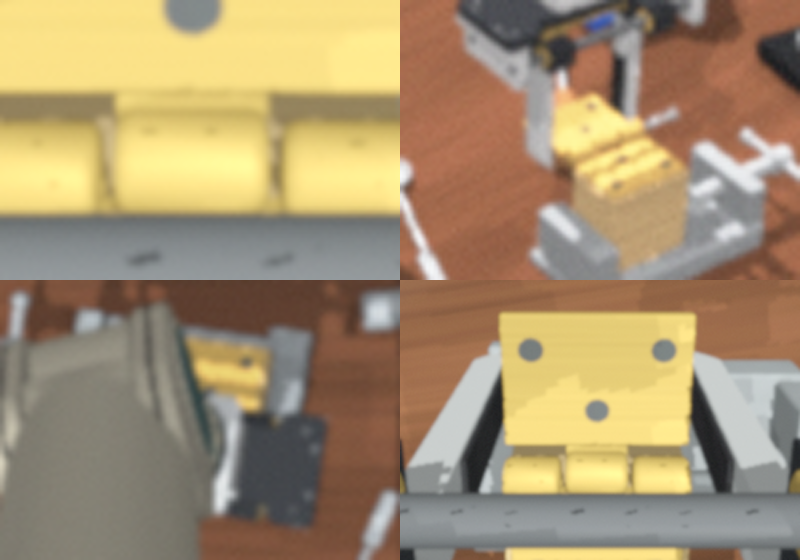

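The knuckle sits midway in the gap, at crop column 190 with fixed inner ends at 97 and 285. Its front edge (row 107) is still about 4 px short of the fixed ones (row 122). I'll close the last 2 mm.

Emit:
jog_arm --pt "-0.0005 0 0 0 1" --pt "-0.001 0 0 0 1" --pt "-0.0015 0 0 0 1" --pt "-0.002 0 0 0 1" --pt "-0.002 0 0 0 1"

```text
t: 12.8
tool_pos: [522.6, 136.9, 74.8]
ee_rot: [0.252, 3.131, 0.0]
force: [-0.5, -0.2, -0.8]
gripper_width: 0.673
grip_force: 35.0
```

Run:
```python
from h import *
import pickle
plan([522.9,136.8,74.7],-.16)
c=camera('wrist');s=camera('scene');pickle.dump((c,s),open('P3.pkl','wb'))
a=cv2.resize(c['img'][280:350,230:330],(560,392),interpolation=cv2.INTER_CUBIC)
u,v=proj(s,[549,132,97]).astype(int); print(u,v)
b=cv2.resize(s['img'][v-20:v+20,u-12:u+12],(235,392),interpolation=cv2.INTER_CUBIC)
cv2.imwrite('pics/p3.png',np.hstack([a,b])[:,:,::-1])
g=c['img'].astype(int)
for x in(240,245,276,280,284,308,315): print(x,[tuple(g[r,x]) [0:3:2] for r in range(300,336)] if 0 else g[300:336,x,2].tolist(), )
# where axis endpoints would project, for predicted heights
for z in(95,97,99): print(z,proj(s,[549.3,132.5,z]).round(1))
```

```text
t 12.8 tcp [522.6 136.9  74.8] shift [-0.0003 -0.0001  0.0001] twist -0.0001 F [-0.5 -0.2 -0.8] q7 1.17 tilt [ 1.e-04  0.e+00 -1.e+00]
311 200
240 [135, 130, 117, 100, 93, 90, 87, 89, 95, 103, 107, 111, 112, 119, 126, 133, 139, 142, 146, 150, 151, 150, 148, 146, 141, 138, 136, 133, 129, 125, 120, 115, 106, 101, 105, 113]
245 [135, 133, 119, 101, 93, 90, 87, 86, 94, 101, 107, 112, 118, 122, 128, 132, 137, 143, 147, 151, 152, 153, 151, 148, 144, 140, 138, 135, 131, 126, 122, 113, 106, 100, 103, 113]
276 [133, 126, 114, 111, 116, 119, 114, 105, 102, 106, 111, 117, 123, 126, 131, 138, 143, 145, 150, 152, 154, 153, 151, 148, 144, 142, 138, 134, 132, 126, 123, 116, 107, 102, 104, 111]
280 [135, 130, 120, 115, 117, 118, 113, 105, 101, 105, 111, 116, 119, 124, 130, 137, 142, 147, 151, 153, 154, 155, 153, 150, 145, 142, 139, 135, 132, 128, 126, 118, 110, 102, 106, 111]
284 [135, 130, 119, 112, 116, 119, 114, 104, 100, 104, 109, 111, 112, 118, 128, 134, 141, 145, 151, 153, 156, 157, 154, 151, 147, 144, 140, 136, 133, 129, 127, 122, 111, 102, 106, 114]
308 [135, 131, 119, 103, 95, 91, 89, 90, 99, 108, 114, 118, 122, 127, 130, 133, 136, 139, 141, 143, 145, 145, 144, 142, 139, 137, 133, 130, 124, 120, 115, 110, 102, 97, 103, 113]
315 [142, 138, 125, 107, 98, 91, 88, 89, 96, 105, 110, 115, 119, 125, 132, 136, 138, 140, 143, 145, 146, 146, 145, 143, 141, 138, 134, 131, 127, 121, 117, 111, 102, 98, 103, 111]
95 [312.  201.3]
97 [312.  200.7]
99 [312.1 200.2]
```

View pics/p3.png

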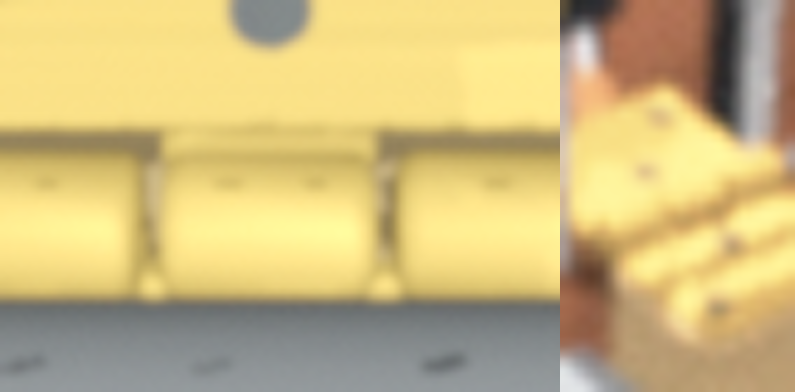

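The leaf's highlight row (321) matches the fixed knuckles' and the side gaps are even. As an independent height check I'll compare screw-hole spacing in the hand with that measured on the block.

Run:
```python
from h import *
import pickle
def holes(k,x0,y0,w,h):
    S=6;im=cv2.resize(k['img'][y0:y0+h,x0:x0+w],None,fx=S,fy=S,interpolation=cv2.INTER_CUBIC)
    m=cv2.inRange(cv2.cvtColor(im,cv2.COLOR_RGB2HSV),(0,0,60),(180,60,160)); cs,_=cv2.findContours(m,cv2.RETR_EXTERNAL,cv2.CHAIN_APPROX_NONE)
    o=[]
    for c in cs:
        (x,y),r=cv2.minEnclosingCircle(c);a=cv2.contourArea(c)
        if a>300 and a>.75*np.pi*r*r: o.append(((x+.5)/S-.5+x0,(y+.5)/S-.5+y0))
    return sorted(o)
L1=pickle.load(open('L1.pkl','rb'));L2=pickle.load(open('L2.pkl','rb'));H1=pickle.load(open('H1.pkl','rb'))
P3=pickle.load(open('P3.pkl','rb'))[0]
for n,k,r,z in(('L1',L1,(236,228,65,42),29),('L2',L2,(292,228,62,42),29),('H1',H1,(222,230,110,60),148.2+19.3),('P3',P3,(222,230,110,60),74.8+19.3)):
    h=holes(k,*r);print(n,np.round(h,2).tolist())
    for dz in (0,-3):
        w=[onplane(k,*p,z+dz)[:2] for p in h]
        if len(w)==3: print(dz,[np.linalg.norm(w[i]-w[j]).round(2) for i,j in((0,1),(0,2),(1,2))])
```

```text
L1 [[244.25, 238.08], [269.04, 261.2], [293.66, 238.43]]
0 [np.float64(31.02), np.float64(43.66), np.float64(30.92)]
-3 [np.float64(31.36), np.float64(44.15), np.float64(31.26)]
L2 [[300.16, 239.08], [323.83, 262.0], [349.75, 239.25]]
0 [np.float64(30.88), np.float64(43.79), np.float64(30.99)]
-3 [np.float64(31.22), np.float64(44.27), np.float64(31.33)]
H1 [[236.3, 243.4], [277.78, 281.25], [319.79, 243.83]]
0 [np.float64(30.65), np.float64(43.51), np.float64(30.68)]
-3 [np.float64(31.23), np.float64(44.34), np.float64(31.27)]
P3 [[236.16, 243.5], [277.72, 281.23], [319.53, 243.79]]
0 [np.float64(30.63), np.float64(43.42), np.float64(30.62)]
-3 [np.float64(31.21), np.float64(44.25), np.float64(31.21)]
```

The spacing agrees to within about 0.25 mm, which means less than about 1 mm in height. Contact force is negligible, so I'll hand in.

Run:
```python
from h import *
plan([522.9,136.8,74.7],-.16); print(hand_in())
```

```text
t 12.9 tcp [522.5 137.   74.8] shift [-0.0004 -0.0001  0.0001] twist -0.0 F [-0.4 -0.5 -1.6] q7 1.17 tilt [-0.  0. -1.]
the job is handed in; nothing more can be done
None
```

I handed the job in at 12.9 s with the single-knuckle leaf held between the jamb knuckles, its hole lined up by my measurements (height sure only to about 1 mm) and no significant force on the wrist; the hand-in returned no verdict.

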